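# Clamp the chopping board to the worktop

## Robot

A 6-joint arm with a two-finger parallel gripper is mounted at the origin on a cart in front of the work surface, level with it; the furniture and walls round the work are solid. World frame = base frame: x ahead of the robot, y to its left, z up, the work surface at z = 0. Lengths are in m, angles in degrees, forces in N, time in s.
With the tool pointing down it reaches from about 0.4 to 0.825 m from the base axis. Payload 7 kg.
Tool frame: the origin (TCP) lies on the centre line of the jaws, within the pads' length; the fingertips stand 19 mm ahead of it and the grasp point (between the pads) is the TCP; z points along the fingers, y is the line along which they close (so a half turn about z gives the same grasp; the last joint's range is limited). The gripper opens to 88 mm and grips with 3 to 60 N. Pads are 19 mm wide; open, the fingers measure 130 mm over their backs; the gripper's body (78 mm by 193 mm) begins 47 mm behind the grasp point.
Start: joints at [-57.405, 20.546, 0.682, 0, -70.136, -16.507], TCP at [0.187, -0.649, 0.246] pointing down, gripper open.
Joint ranges: [-176.03, 176.03], [-82.01, 121.73], [-58.28, 71.71], [-173.87, 95.51], [-174.79, -0.11], [-173.66, 173.66]. Speed limits (degrees/s): [136.94, 136.94, 172.46, 180, 180, 180].

## Interface

Orientations are given as [roll, pitch, yaw] about the fixed x, y, z axes, in that order (R = Rz(yaw) Ry(pitch) Rx(roll)).
In Python, from plant import * gives the robot as it stands. The module is installed in compiled form; this text tells all that it offers.
- The arm moves only by the tool play_rows, never from a script. Its argument "deltas" is a list of rows, each a list of 6 numbers: the shift along the world's x, y, z scaled (see below), then the turn, a rotation vector about the world's x, y, z scaled (see below). A call has 1 to 10 rows; each row shifts and turns the commanded pose from where the row before left it; what a row does not reach is not made up. The controller multiplies each number of a shift by 800 mm and each number of a turn by 180 degrees. A row lasts 1/10 s, in which the tool goes at most 50 mm and 8.59 degrees, less where a joint would pass 70% of its speed; a pose out of reach is approached as far as the arm can. A call with a number of a shift or a turn outside -1 to 1 is refused whole. A call with a gripper value outside its range is refused whole. "gripper" is the gripper command: -1 is shut, 1 is fully open, values between are in proportion, set as the call begins (left out, the last holds). The fingers move at their own pace and stop on an object; the grip force is fixed at half the most. Time passes only in rows, so rows that do not move let the fingers close. It gives the time, the measured TCP pose, the force, the opening and the grip force at its end, in the units of the state.
- get_obs(): the state, without advancing time (a new reading comes with each control period).
- snapshot(name): name is "side" or "top" or "wrist"; returns (picture, depth): 384x512x3 uint8, blue, green, red; 384x512 float32, m along the optical axis (not along the pixel's ray), 0 where there is no reading.
- camera_model(name): a dict with "fx", "fy", "cx", "cy" (pixels), "k1" (the pictures are not rectified: a ray, as slopes to the right and down, at radius r is drawn at 1 + k1 r^2 times it, then the intrinsics apply), "world_to_cam" (4x4, takes a point from world to camera coordinates). Camera axes: x right, y down, z forward; pixel columns grow to the right and rows downward; lengths in m; the calibration is good to about 2 mm. A picture is of the moment at which its call begins: read the wrist's pose just before it. camera_model takes no time and is no camera call; for the wrist camera it gives the pose at the moment of the call.
- close_job(): hands the job in; it is judged then, once.
The state is a dict: "clock": time; "joint_pos": joint angles; "qvel": joint speeds; "tau": joint torques, N m; "tool_pos": TCP position; "orientation": TCP orientation; "force": force on the tool from outside, world axes, zero at the start; "moment": the same for the moment, N m; "opening": finger opening in m; "gripper_force": force on a finger pad.
Only numpy, scipy, OpenCV 4.12 (cv2) and the standard library are available. Lean on these libraries where they do the work, as an engineer would, in place of code of your own. Each camera call takes 0.05 s, during which the arm holds its last target. There are 200 camera calls.

## Task

Push the chopping board under the screw clamp until its long side is flush against both stop blocks, then wind the clamp's round knob down, going down with it as it sinks rather than dragging on it, until the foot grips the board firmly: by feel, about 40 N and never over 60 N. Let go, leave the board clamped and square, and leave the things around it alone.

Things in the scene. Friction and masses are not known exactly. Their poses are not given: they have to be found in the camera images.
- board_clamp: steel screw clamp fixed to the worktop. Origin: on the worktop below the spindle axis; throat opens to its -y. Two stop blocks, 40 mm wide, 30 mm high, centred at x = +-110 mm, faces (looking to -y) at y = 30 mm. A column (36 mm wide, y 45 to 71 mm) carries an arm 32 mm wide over the board: underside 60 mm, top 76 mm above the worktop (boss round the spindle, 34 mm diameter: 58 to 82 mm)
- knob_middle (a point): middle of the clamp's black fluted round knob (44 mm diameter, 26 mm high) on the vertical spindle axis; at the start 133 mm above the worktop. It sinks with the spindle as it is turned. It floats on springs along the axis: each 4 N up or down shifts it 1 mm on the spindle; more than 3.5 mm (14 N) strains it
- knob (a joint): angle of the knob in rad: 0 at the start, grows clockwise seen from above, up to 7. It sinks 5 mm per rad. While turning, its friction takes a steady 0.32 N m, and 1 N of clamping adds 0.005 N m: 40 N is 0.2 above free. At standstill friction holds it and hides up to 0.32 either way: compare moving readings, or readings after equal steps. 1 N of hand pull on the axis shifts it by 0.005 N m too
- spindle: threaded spindle with knob and foot; origin at the clamp's origin at the start, sinking with it. The foot is a sprung pad, 28 mm diameter, set differently each time: at the start its underside is 32 to 42 mm above the worktop and no reading tells, so it meets the board after 2.0 to 4.0 rad. From then on each rad adds roughly 55 N on the board (0.28 N m at the knob)
- cutting_board: plain wooden chopping board lying flat, 200 mm (its x) by 300 mm (its y) by 22 mm, 0.4 to 0.8 kg, loose; origin at the centre of its underside. Its +x side, a long one, faces the stop blocks, 30 to 60 mm short of them and up to 0.12 rad askew. Flush, its centre is at y = -70 mm in the clamp's frame and its x axis is parallel to the clamp's y; sideways it may stay as it is
- lemon_near: bystander: lemon 71 x 53 x 51 mm, behind the clamp's column, to the left
- salt: bystander: glass shaker with grey top, 44 mm diameter, 90 mm high, near the front edge; origin at the centre of its underside
- garlic_bulb: bystander: garlic bulb about 60 mm, to the left

How it is judged:
By the outcome, as a careful person would: the job done as asked, in the order asked, and still so for the second after the job is handed in, with the robot touching nothing.
It also fails if it takes over 72 s, if anything falls off the work surface, if the arm or the gripper's body presses on something with over 40 N, if the wrist force passes 120 N, or if a joint passes its speed limit or range.

## Working session

There is one attempt and no reset: what is moved stays moved. The work goes in short steps, Python scripts to look and compute and a tool call to move; the robot and the scene stay as the last step left them, time stands still between calls to the robot, and variables do not carry over. Pictures are saved under pics/ and viewed, at most 10 in all, crops included, and the job is handed in when it is done.

Besides the shell and the picture viewer there is one more tool, called after "Request:" as a command line: name --pt "numbers of a row" for each row, then --argument value for the rest. play_rows: Moves the arm, as the interface text tells. Its arguments: {"type":"object","properties":{"deltas":{"type":"array","items":{"type":"array","items":{"type":"number","minimum":-1,"maximum":1}}},"gripper":{"type":"number"}},"required":["deltas"]}

```bash
mkdir -p pics; cat > h.py <<'E'
from plant import *
import numpy as np, cv2
def pt(cam,d,u,v,z=None):
    # world point from pixel, by depth or by plane height z
    K=np.array([[cam['fx'],0,cam['cx']],[0,cam['fy'],cam['cy']],[0,0,1]])
    p=cv2.undistortPoints(np.array([[[u,v]]],float),K,np.array([cam['k1'],0,0,0.]))[0,0]
    T=np.linalg.inv(np.array(cam['world_to_cam']))
    r=np.array([p[0],p[1],1.])
    if z is None: s=np.median(d[int(v)-1:int(v)+2,int(u)-1:int(u)+2])
    else: s=(z-T[2,3])/(T[:3,:3]@r)[2]
    return T[:3,:3]@(r*s)+T[:3,3]
E
python3 - <<'E'
from h import *
o=get_obs();print(o)
for n in("top","side"):
    p,d=snapshot(n);c=camera_model(n);print(n,c)
    cv2.imwrite(f"pics/{n}0.png",p);np.savez(f"pics/{n}0.npz",d=d,c=c)
E
```

```text
{'clock': 0.0, 'joint_pos': array([-5.74049920e+01,  2.05921028e+01,  6.32159619e-01, -2.14764747e-02,
       -7.01385241e+01, -1.65066935e+01]), 'qvel': array([ 0.01136594,  0.06449488, -0.08169591, -0.03522258,  0.00278274,
        0.06543365]), 'tau': array([ 1.62617314e-03, -5.82720315e+01,  2.93067920e+01,  6.99747339e+00,
        6.91502384e-03, -1.48123891e-04]), 'tool_pos': array([ 0.18689141, -0.64809912,  0.24459863]), 'orientation': array([ 1.79899854e+02, -8.62315210e-03, -1.63918992e+02]), 'force': array([-0.78846929,  0.09681752,  0.59106399]), 'moment': array([-0.02857074,  0.05085926, -0.04640197]), 'gripper_force': 0.0, 'opening': 0.0878195269987864}
top {'fx': 492.7882596441699, 'fy': 492.7882596441699, 'cx': 253.39619275347698, 'cy': 188.2772679908664, 'k1': -0.1461263317788398, 'world_to_cam': array([[ 2.44091304e-02, -9.99701568e-01,  9.84967423e-04,
         4.05098523e-01],
       [-9.92814048e-01, -2.43563975e-02, -1.17162419e-01,
         4.77512475e-01],
       [ 1.17151444e-01,  1.88194328e-03, -9.93112278e-01,
         1.09864385e+00],
       [ 0.00000000e+00,  0.00000000e+00,  0.00000000e+00,
         1.00000000e+00]])}
side {'fx': 443.76598797362624, 'fy': 443.76598797362624, 'cx': 248.40691352910628, 'cy': 194.5901537057052, 'k1': 0.060170948403861085, 'world_to_cam': array([[-0.99930404, -0.02877099, -0.02374153,  0.44428541],
       [ 0.00398944,  0.55038618, -0.83490067, -0.137078  ],
       [ 0.03708793, -0.83441433, -0.54988836,  1.4439373 ],
       [ 0.        ,  0.        ,  0.        ,  1.        ]])}
```

View pics/top0.png

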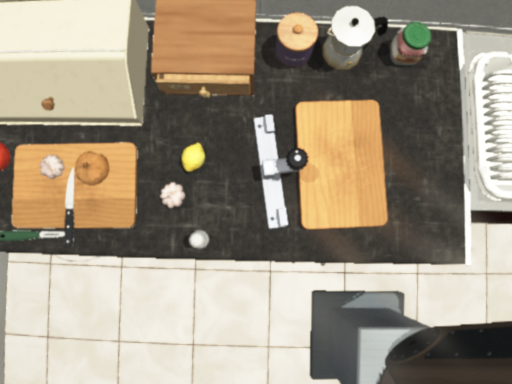

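View pics/side0.png

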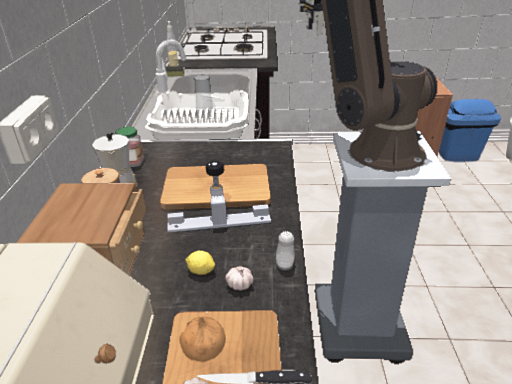

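```bash
python3 - <<'E'
import cv2
p=cv2.imread("pics/top0.png")[90:240,240:400]
cv2.imwrite("pics/c1.png",cv2.resize(p,None,fx=4,fy=4,interpolation=cv2.INTER_CUBIC))
E
```

```text
(no output)
```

View pics/c1.png

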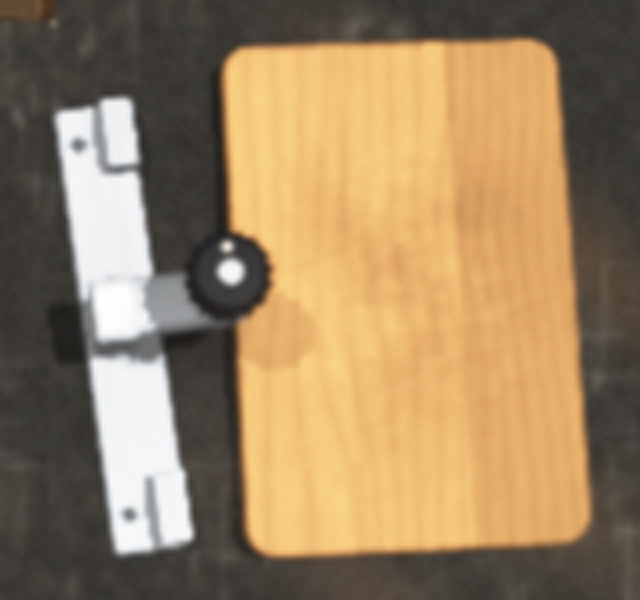

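```bash
cat >> h.py <<'E'
def C(f,pts,z,x0=240,y0=90,s=4):
    q=np.load(f,allow_pickle=True);c=q['c'].item()
    return np.array([pt(c,None,(x+.5)/s-.5+x0,(y+.5)/s-.5+y0,z) for x,y in pts])
E
python3 - <<'E'
from h import *
np.set_printoptions(precision=4,suppress=True)
f="pics/top0.npz"
def ang(a):return np.degrees(np.arctan2(*(a[0]-a[-1])[[1,0]]))
s=C(f,[(132,98),(140,168),(183,472),(193,543)],.03);print("stops",s,ang(s))
b=C(f,[(558,70),(590,520)],.022);print("far",b,ang(b))
l=C(f,[(223,70),(246,530)],.022);print("near",l,ang(l))
t=C(f,[(240,47),(540,40),(265,556),(575,541)],.022);print("ends",t)
k=C(f,[(230,272)],.147);print("knob",k)
q=np.load(f,allow_pickle=True);d=q['d'];c=q['c'].item()
for u,v in[(297,159),(297,155),(294,160),(340,200),(268,123)]:print(u,v,pt(c,d,u,v))
E
```

```text
stops [[0.6423 0.3761 0.03  ]
 [0.6006 0.3707 0.03  ]
 [0.4247 0.3429 0.03  ]
 [0.3845 0.3365 0.03  ]] 8.727379238404893
far [[0.6697 0.1226 0.022 ]
 [0.4029 0.1063 0.022 ]] 3.480584287761508
near [[0.663  0.3225 0.022 ]
 [0.393  0.3058 0.022 ]] 3.54529033328474
ends [[0.6774 0.3126 0.022 ]
 [0.6878 0.1331 0.022 ]
 [0.3784 0.2947 0.022 ]
 [0.3906 0.1152 0.022 ]]
knob [[0.5192 0.3279 0.147 ]]
297 159 [0.5164 0.3281 0.1466]
297 155 [0.5249 0.3281 0.1462]
294 160 [0.5143 0.3342 0.1461]
340 200 [0.446  0.2165 0.0211]
268 123 [0.6207 0.3865 0.0301]
```

Request:
play_rows --pt "0.023 0.0455 0 0 0 0.023" --pt "0.023 0.0455 0 0 0 0.023" --pt "0.023 0.0455 0 0 0 0.023" --pt "0.023 0.0455 0 0 0 0.023" --pt "0.023 0.0455 0 0 0 0.023" --pt "0.023 0.0455 0 0 0 0.023" --pt "0.023 0.0455 0 0 0 0.023" --pt "0.023 0.0455 0 0 0 0.023" --pt "0.023 0.0455 0 0 0 0.023" --pt "0.023 0.0455 0 0 0 0.023" --gripper 1

```text
clock: 1.1
tool_pos: [0.3713, -0.2829, 0.2455]
orientation: [180.0, 0.0, -122.3]
force: [1.1, 0.3, 0.1]
opening: 0.0873
gripper_force: 0.0
```

Request:
play_rows --pt "0.023 0.0455 0 0 0 0.023" --pt "0.023 0.0455 0 0 0 0.023" --pt "0.023 0.0455 0 0 0 0.023" --pt "0.023 0.0455 0 0 0 0.023" --pt "0.023 0.0455 0 0 0 0.023" --pt "0.023 0.0455 0 0 0 0.023" --pt "0.023 0.0455 0 0 0 0.023" --pt "0.023 0.0455 0 0 0 0.023" --pt "0.023 0.0455 0 0 0 0.023" --pt "0.023 0.0455 0 0 0 0.023"

```text
clock: 2.1
tool_pos: [0.5553, 0.0811, 0.2454]
orientation: [180.0, -0.0, -80.9]
force: [1.1, -0.3, -0.6]
opening: 0.0876
gripper_force: 0.0
```

Request:
play_rows --pt "0 0 -0.046 0 0 -0.002" --pt "0 0 -0.046 0 0 0" --pt "0 0 -0.046 0 0 0" --pt "0 0 -0.046 0 0 0" --pt "0 0 -0.046 0 0 0" --pt "0 0 -0.046 0 0 0" --pt "0 0 0 0 0 0"

```text
clock: 2.8
tool_pos: [0.554, 0.079, 0.0215]
orientation: [179.8, -0.1, -81.5]
force: [-0.7, -0.3, 1.0]
opening: 0.0876
gripper_force: 0.0
```

```bash
python3 - <<'E'
from h import *
o=get_obs();print(o['joint_pos'],o['tool_pos'],o['orientation'],o['force'],o['moment'])
p,d=snapshot("top");cv2.imwrite("pics/c2.png",cv2.resize(p[90:260,240:420],None,fx=3,fy=3,interpolation=cv2.INTER_CUBIC))
np.savez("pics/top2.npz",d=d,c=camera_model("top"))
E
```

```text
[ 2.81620589e+01  2.40166259e+01 -2.84722112e+01  5.67827798e-03
 -3.77403861e+01 -1.96192339e+01] [0.55402066 0.07901139 0.02154775] [ 1.79785245e+02 -8.02225133e-02 -8.14525273e+01] [-0.70555615 -0.29519238  0.99075424] [ 0.03242062  0.15947079 -0.06503809]
```

View pics/c2.png

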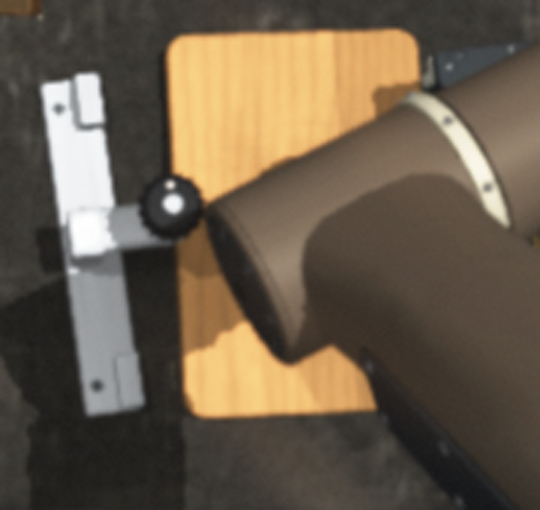

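```bash
python3 - <<'E'
from h import *
np.set_printoptions(precision=3,suppress=True)
q=np.load("pics/top2.npz",allow_pickle=True);d=q['d'];c=q['c'].item()
for x,y in[(225,210),(245,240),(270,300),(290,345),(350,150),(440,70)]:
    print(x,y,pt(c,d,(x+.5)/3-.5+240,(y+.5)/3-.5+90))
# knob top centroid, stop top points
q=np.load("pics/top0.npz",allow_pickle=True);d=q['d']
P=np.array([pt(c,d,u,v) for u in range(284,312) for v in range(146,172)])
m=(P[:,2]>.138)&(P[:,2]<.155);k=P[m];print("knob",m.sum(),k.mean(0),(k.min(0)+k.max(0))/2,k.max(0)-k.min(0))
E
```

```text
225 210 [0.469 0.324 0.409]
245 240 [0.451 0.316 0.425]
270 300 [0.422 0.303 0.422]
290 345 [0.401 0.29  0.409]
350 150 [0.501 0.26  0.413]
440 70 [0.631 0.129 0.109]
knob 365 [0.518 0.328 0.145] [0.519 0.327 0.143] [0.044 0.044 0.01 ]
```

Request:
play_rows --pt "0 0 0.004 0 0 0" --pt "-0.00095 0.0062 0 0 0 0" --pt "-0.00095 0.0062 0 0 0 0" --pt "-0.00095 0.0062 0 0 0 0" --pt "-0.00095 0.0062 0 0 0 0" --pt "-0.00095 0.0062 0 0 0 0" --pt "-0.00095 0.0062 0 0 0 0" --pt "-0.00095 0.0062 0 0 0 0" --pt "-0.00095 0.0062 0 0 0 0" --pt "-0.00095 0.0062 0 0 0 0"

```text
clock: 3.85
tool_pos: [0.5482, 0.1244, 0.028]
orientation: [-180.0, -0.0, -81.5]
force: [1.5, -3.2, 2.8]
opening: 0.088
gripper_force: 2.1
```

Request:
play_rows --pt "-0.00095 0.0062 0 0 0 0" --pt "-0.00095 0.0062 0 0 0 0" --pt "-0.0005 0.0031 0 0 0 0"

```text
clock: 4.15
tool_pos: [0.5458, 0.1367, 0.0279]
orientation: [179.9, -0.0, -81.4]
force: [0.4, -5.0, 3.0]
opening: 0.0875
gripper_force: 2.5
```

Request:
play_rows --pt "-0.0004 0.0025 0 0 0 0" --pt "-0.0004 0.0025 0 0 0 0" --pt "-0.0004 0.0025 0 0 0 0" --pt "-0.0004 0.0025 0 0 0 0"

```text
clock: 4.55
tool_pos: [0.5445, 0.1442, 0.0278]
orientation: [179.9, -0.0, -81.5]
force: [0.9, -5.9, 3.6]
opening: 0.0876
gripper_force: 2.7
```

Request:
play_rows --pt "-0.0003 0.0018 0 0 0 0" --pt "-0.0003 0.0018 0 0 0 0"

```text
clock: 4.75
tool_pos: [0.5447, 0.1458, 0.0279]
orientation: [180.0, -0.1, -81.4]
force: [11.9, -20.6, -0.6]
opening: 0.088
gripper_force: 10.8
```

Request:
play_rows --pt "0 0 0 0 0 0" --pt "-0.0002 0.0012 0 0 0 0"

```text
clock: 4.95
tool_pos: [0.5448, 0.1459, 0.0279]
orientation: [179.9, -0.2, -81.4]
force: [12.8, -22.5, 0.6]
opening: 0.0877
gripper_force: 12.2
```

```bash
python3 - <<'E'
from h import *
for i in range(2):
    o=get_obs();print(o['tool_pos'],o['orientation'],o['force'],o['moment'])
    p,d=snapshot("top")
cv2.imwrite("pics/c3.png",cv2.resize(p[90:240,240:400],None,fx=4,fy=4,interpolation=cv2.INTER_CUBIC))
np.savez("pics/top3.npz",d=d,c=camera_model("top"))
E
```

```text
[0.54479001 0.1459385  0.02789251] [179.94159548  -0.19649832 -81.37240593] [ 12.83201156 -22.49195573   0.6372383 ] [-8.30616959 -4.48966509  0.64924367]
[0.54484019 0.14588449 0.02789213] [179.94210394  -0.20700301 -81.36827105] [  9.52742326 -18.63263358   1.13912067] [-6.78679953 -3.39722496  0.70113219]
```

View pics/c3.png

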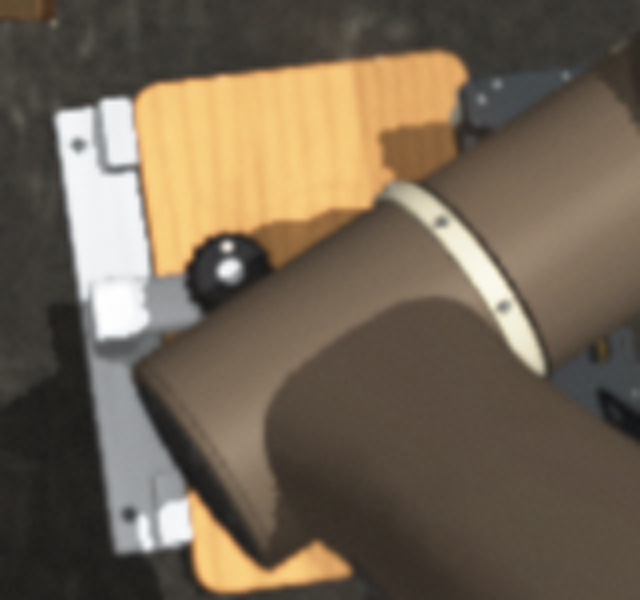

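Request:
play_rows --pt "0.0008 -0.005 0 0 0 0" --pt "0.0025 -0.016 0 0 0 0" --pt "0.0025 -0.016 0 0 0 0" --pt "0 0 0.05 0 0 0" --pt "0 0 0.05 0 0 0" --pt "0 0 0.05 0 0 0" --pt "0 0 0.05 0 0 0" --pt "0 0 0.05 0 0 0.046" --pt "0 0 0 0 0 0.046" --pt "0 0 0 0 0 0.046"

```text
clock: 6.05
tool_pos: [0.5493, 0.1186, 0.2296]
orientation: [-179.8, 0.0, -56.3]
force: [-0.1, 0.6, -0.5]
opening: 0.0875
gripper_force: 0.0
```

Request:
play_rows --pt "0 0 0 0 0 0.046" --pt "0 0 0 0 0 0.046" --pt "0 0 0 0 0 0.046" --pt "0 0 0 0 0 0.046" --pt "0 0 0 0 0 0.046" --pt "0 0 0 0 0 0.046" --pt "0 0 0 0 0 0.046" --pt "0 0 0 0 0 0.046" --pt "0 0 0 0 0 0.046" --pt "0 0 0 0 0 0.046"

```text
clock: 7.05
tool_pos: [0.5487, 0.1183, 0.2277]
orientation: [-180.0, 0.0, 26.5]
force: [-0.2, 0.0, -0.4]
opening: 0.0876
gripper_force: 0.0
```

Request:
play_rows --pt "0 0 0 0 0 0.046" --pt "0 0 0 0 0 0.046" --pt "0 0 0 0 0 0.046" --pt "0 0 0 0 0 0.046" --pt "0 0 0 0 0 0.046" --pt "0 0 0 0 0 0.046" --pt "0 0 0 0 0 0.046" --pt "0 0 0 0 0 0.046" --pt "0 0 0 0 0 0.046" --pt "0 0 0 0 0 0.046"

```text
clock: 8.05
tool_pos: [0.5487, 0.1183, 0.2277]
orientation: [-180.0, -0.0, 109.3]
force: [-0.6, 0.2, 0.9]
opening: 0.0879
gripper_force: 0.0
```

```bash
python3 - <<'E'
from h import *
o=get_obs();print(o['clock'],o['joint_pos'],o['tool_pos'],o['orientation'],o['force'],o['moment'])
p,d=snapshot("top");np.savez("pics/top4.npz",d=d,c=camera_model("top"))
a=cv2.resize(p[90:240,240:360],None,fx=4,fy=4,interpolation=cv2.INTER_CUBIC)
c=camera_model("wrist");p,d=snapshot("wrist");np.savez("pics/w4.npz",d=d,c=c);print(a.shape)
cv2.imwrite("pics/c4.png",np.hstack([a[:384],cv2.resize(p,(320,240)).repeat(1,0) if 0 else np.vstack([cv2.resize(p,(320,240)),np.zeros((144,320,3),np.uint8)])]))
E
```

```text
8.05 [ 3.21154244e+01  1.06387571e+01 -1.53552439e+01 -4.33963717e-02
 -6.40174335e+01  1.67199796e+02] [0.54872915 0.11825978 0.22770219] [-1.79980202e+02 -3.55022852e-02  1.09296199e+02] [-0.62626704  0.22488283  0.87456439] [-0.15824657 -0.00678083  0.05680832]
(600, 480, 3)
```

View pics/c4.png

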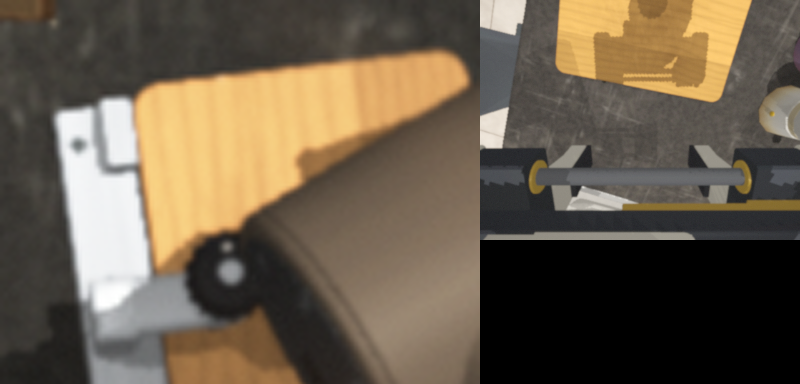

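Request:
play_rows --pt "-0.0064 0.0436 0 0 0 0" --pt "-0.0064 0.0436 0 0 0 0" --pt "-0.0064 0.0436 0 0 0 0" --pt "-0.0064 0.0436 0 0 0 0" --pt "-0.0064 0.0436 0 0 0 0" --pt "-0.0064 0.0436 0 0 0 0" --pt "0 0 0 0 0 0" --pt "0 0 0 0 0 0"

```text
clock: 8.95
tool_pos: [0.5179, 0.3284, 0.2274]
orientation: [-179.9, 0.0, 108.8]
force: [0.5, -0.6, -0.4]
opening: 0.0877
gripper_force: 0.0
```

```bash
python3 - <<'E'
from h import *
np.set_printoptions(precision=4,suppress=True)
o=get_obs();print(o['clock'],o['joint_pos'],o['tool_pos'],o['orientation'],o['force'],o['moment'])
p,d=snapshot("top");np.savez("pics/top5.npz",d=d,c=camera_model("top"))
a=cv2.resize(p[90:240,240:360],None,fx=3,fy=3,interpolation=cv2.INTER_CUBIC)
c=camera_model("wrist");w,d=snapshot("wrist");np.savez("pics/w5.npz",d=d,c=c)
b=np.zeros((450,440,3),np.uint8);b[:330]=cv2.resize(w,(440,330))
cv2.imwrite("pics/c5.png",np.hstack([a,b]))
l=C("pics/top0.npz",[(138,100),(153,270),(192,545)],.022);print(l,np.degrees(np.arctan2(*(l[0]-l[-1])[[1,0]])))
E
```

```text
8.95 [ 50.5947  15.5079  -8.9536  -0.0211 -65.5862 148.2626] [0.5179 0.3284 0.2274] [-179.9494    0.0087  108.8485] [ 0.4914 -0.5972 -0.3619] [-0.1942  0.0203  0.0372]
[[0.6434 0.3723 0.022 ]
 [0.5422 0.3617 0.022 ]
 [0.3837 0.3365 0.022 ]] 7.841469994894254
```

View pics/c5.png

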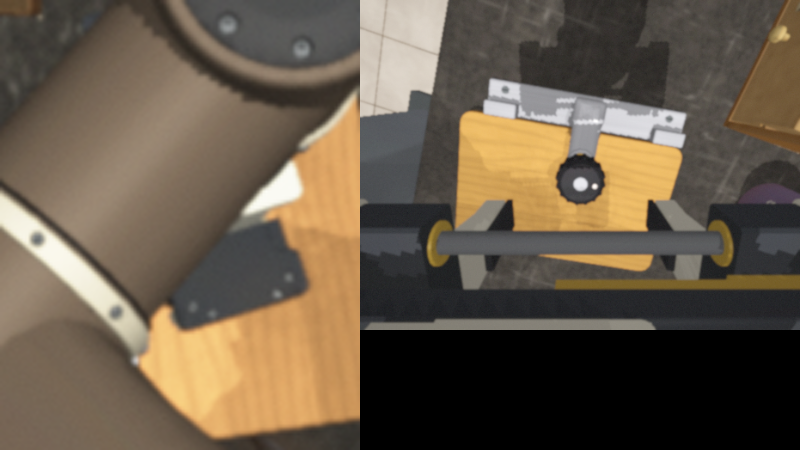

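```bash
python3 - <<'E'
from h import *
w,d=snapshot("wrist");c=camera_model("wrist");np.savez("pics/w6.npz",d=d,c=c)
cv2.imwrite("pics/c6.png",cv2.resize(w[85:245,110:385],None,fx=2.9,fy=2.9,interpolation=cv2.INTER_CUBIC))
P=np.array([pt(c,d,u,v) for u in range(222,290) for v in range(175,240)])
m=(P[:,2]>.138)&(P[:,2]<.155);k=P[m];print("knob",m.sum(),k.mean(0),(k.min(0)+k.max(0))/2,k.max(0)-k.min(0))
E
```

```text
knob 2474 [0.51736508 0.32740935 0.14547878] [0.51780712 0.32533148 0.14291983] [0.04511074 0.04626596 0.0097471 ]
```

View pics/c6.png

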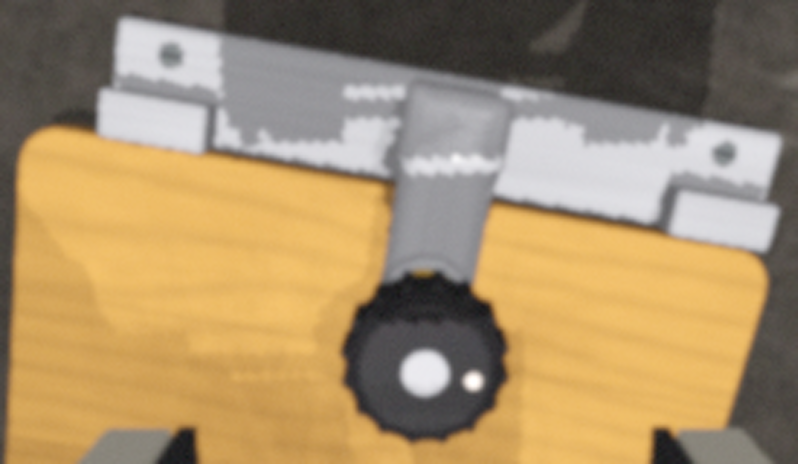

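Request:
play_rows --pt "-0.0005 -0.0011 -0.0295 0 0 0" --pt "0 0 -0.0295 0 0 0" --pt "0 0 -0.0295 0 0 0" --pt "0 0 -0.0295 0 0 0" --pt "0 0 0 0 0 0" --pt "0 0 0 0 0 0"

```text
clock: 9.7
tool_pos: [0.5183, 0.3264, 0.1341]
orientation: [-180.0, 0.0, 108.9]
force: [0.2, -0.4, 0.6]
opening: 0.0875
gripper_force: 0.0
```

```bash
cat > s.py <<'E'
from h import *
np.set_printoptions(precision=4,suppress=True)
o=get_obs();print(o['clock'],o['tool_pos'],o['orientation'],o['force'],o['moment'],o['opening'],o['gripper_force'],o['joint_pos'][5])
E
python3 s.py
```

```text
9.7 [0.5183 0.3264 0.1341] [-179.9923    0.0288  108.892 ] [ 0.1671 -0.3626  0.6063] [-0.1071 -0.0079 -0.0399] 0.08754032156449933 0.0 148.41766241716277
```

Request:
play_rows --pt "0 0 0 0 0 0" --pt "0 0 0 0 0 0" --pt "0 0 0 0 0 0" --pt "0 0 0 0 0 0" --pt "0 0 0 0 0 0" --pt "0 0 0 0 0 0" --gripper -1

```text
clock: 10.3
tool_pos: [0.5179, 0.3272, 0.1337]
orientation: [180.0, -0.0, 109.0]
force: [0.3, 0.2, -0.2]
opening: 0.045
gripper_force: 0.1
```

```bash
python3 s.py
```

```text
10.3 [0.5179 0.3272 0.1337] [179.9925  -0.0055 108.9724] [ 0.2541  0.192  -0.1777] [-0.111  -0.0183  0.0843] 0.04498288250102994 0.09720671223476529 148.44089364472626
```

Request:
play_rows --pt "0 0 0 0 0 0" --pt "0 0 0 0 0 0" --pt "0 0 0 0 0 0" --pt "0 0 0 0 0 0"

```text
clock: 10.7
tool_pos: [0.5183, 0.3274, 0.1338]
orientation: [179.9, -0.0, 109.0]
force: [3.5, -0.0, -0.2]
opening: 0.0432
gripper_force: 30.0
```

```bash
python3 s.py
```

```text
10.7 [0.5183 0.3274 0.1338] [179.9474  -0.0127 108.9747] [ 3.538  -0.0133 -0.2253] [ 0.0622 -1.2973 -0.0029] 0.043181398687335316 29.99992936849594 148.4410303235992
```

Request:
play_rows --pt "0.001 0 -0.00044 0 0 -0.0222" --pt "0 0 -0.00044 0 0 -0.0222" --pt "0 0 -0.00044 0 0 -0.0222" --pt "0 0 -0.00044 0 0 -0.0222" --pt "0 0 -0.00044 0 0 -0.0222"

```text
clock: 11.2
tool_pos: [0.519, 0.3275, 0.132]
orientation: [180.0, -0.0, 88.9]
force: [2.7, 1.8, 0.9]
opening: 0.0435
gripper_force: 30.0
```

```bash
python3 s.py
```

```text
11.2 [0.519  0.3275 0.132 ] [179.9538  -0.0298  88.871 ] [2.6852 1.7621 0.9169] [ 0.1424 -1.2197  0.3186] 0.04346527373058462 29.997492134571075 128.38159683381767
```

Request:
play_rows --pt "0.0006 0.0006 -0.00044 0 0 -0.0222" --pt "0 0 -0.00044 0 0 -0.0222" --pt "0 0 -0.00044 0 0 -0.0222" --pt "0 0 -0.00044 0 0 -0.0222" --pt "0 0 -0.00044 0 0 -0.0222"

```text
clock: 11.7
tool_pos: [0.5197, 0.3274, 0.1303]
orientation: [179.9, -0.0, 68.9]
force: [4.1, -1.8, 0.0]
opening: 0.0433
gripper_force: 30.0
```

```bash
python3 s.py
```

```text
11.7 [0.5197 0.3274 0.1303] [179.9497  -0.0013  68.8828] [ 4.1315 -1.8037  0.0495] [-0.6581 -1.6804  0.3364] 0.04325462219542637 29.997425079345703 108.40880603013937
```

Request:
play_rows --pt "0 0 -0.00044 0 0 -0.0222" --pt "0 0 -0.00044 0 0 -0.0222" --pt "0 0 -0.00044 0 0 -0.0222" --pt "0 0 -0.00044 0 0 -0.0222" --pt "0 0 -0.00044 0 0 -0.0222"

```text
clock: 12.2
tool_pos: [0.5202, 0.3271, 0.1286]
orientation: [179.9, -0.0, 48.9]
force: [7.9, -3.4, -1.7]
opening: 0.0437
gripper_force: 30.0
```

```bash
python3 s.py
```

```text
12.2 [0.5202 0.3271 0.1286] [179.9083  -0.0285  48.9064] [ 7.9113 -3.418  -1.659 ] [-1.2928 -2.6026  0.2929] 0.04371157248295412 29.997223913669586 88.42901260230381
```

Request:
play_rows --pt "0 0 -0.00044 0 0 -0.0222" --pt "0 0 -0.00044 0 0 -0.0222" --pt "0 0 -0.00044 0 0 -0.0222" --pt "0 0 -0.00044 0 0 -0.0222" --pt "0 0 -0.00044 0 0 -0.0222"

```text
clock: 12.7
tool_pos: [0.5205, 0.3267, 0.1269]
orientation: [179.9, -0.1, 28.9]
force: [9.4, -5.9, -1.3]
opening: 0.0437
gripper_force: 30.0
```

```bash
python3 s.py
```

```text
12.7 [0.5205 0.3267 0.1269] [179.8835  -0.0572  28.9197] [ 9.3526 -5.9052 -1.3086] [-1.9911 -3.3349  0.3547] 0.04365900079027158 29.997359812259674 68.44707991059084
```

```bash
python3 - <<'E'
import numpy as np
np.set_printoptions(precision=4,suppress=True)
y=np.radians([109,88.9,68.9,48.9,28.9]);P=np.array([[.5183,.3274],[.519,.3275],[.5197,.3274],[.5202,.3271],[.5205,.3267]])
A=[];b=[]
for t,p in zip(y,P):
    A+=[[1,0,np.cos(t),-np.sin(t)],[0,1,np.sin(t),np.cos(t)]];b+=list(p)
s,r,_,_=np.linalg.lstsq(np.array(A),np.array(b),rcond=None);print(s,r)
for a in [28.9,8.9,-11,-31,-51,-71,-91,-111,-131,-151]:
    t=np.radians(a);print(a,s[:2]+[np.cos(t)*s[2]-np.sin(t)*s[3],np.sin(t)*s[2]+np.cos(t)*s[3]])
E
```

```text
[0.519  0.3257 0.0018 0.0001] [0.]
28.9 [0.5206 0.3266]
8.9 [0.5208 0.3261]
-11 [0.5208 0.3254]
-31 [0.5206 0.3248]
-51 [0.5202 0.3244]
-71 [0.5197 0.324 ]
-91 [0.5191 0.3239]
-111 [0.5184 0.324 ]
-131 [0.5179 0.3243]
-151 [0.5175 0.3248]
```

Request:
play_rows --pt "0.0005 -0.0005 -0.00044 0 0 -0.0222" --pt "0.0005 -0.0005 -0.00044 0 0 -0.0222" --pt "0.0005 -0.0005 -0.00044 0 0 -0.0222" --pt "0.0005 -0.0005 -0.00044 0 0 -0.0222" --pt "0.0005 -0.0005 -0.00044 0 0 -0.0222"

```text
clock: 13.2
tool_pos: [0.5211, 0.3258, 0.1248]
orientation: [-180.0, -0.0, 8.9]
force: [-0.3, 2.6, 0.9]
opening: 0.0437
gripper_force: 30.0
```

```bash
python3 s.py
```

```text
13.2 [0.5211 0.3258 0.1248] [-179.9814   -0.0034    8.9292] [-0.2545  2.6311  0.8951] [0.6447 0.2207 0.2733] 0.04369796498567693 29.997650384902954 48.74692679259667
```

Request:
play_rows --pt "0 -0.0002 -0.00044 0 0 -0.0222" --pt "0 -0.0002 -0.00044 0 0 -0.0222" --pt "0 -0.0002 -0.00044 0 0 -0.0222" --pt "0 -0.0002 -0.00044 0 0 -0.0222" --pt "0 -0.0002 -0.00044 0 0 -0.0222"

```text
clock: 13.7
tool_pos: [0.5211, 0.3251, 0.1231]
orientation: [-180.0, -0.0, -11.0]
force: [0.5, 1.2, 0.7]
opening: 0.0429
gripper_force: 30.0
```

```bash
python3 s.py
```

```text
13.7 [0.5211 0.3251 0.1231] [-179.9798   -0.0029  -11.0404] [0.5258 1.1854 0.7074] [ 0.3787 -0.2371  0.2663] 0.042939120435387924 29.997595846652985 28.812567218488173
```

Request:
play_rows --pt "-0.0001 -0.0002 -0.00044 0 0 -0.0222" --pt "0 -0.0002 -0.00044 0 0 -0.0222" --pt "-0.0001 -0.0002 -0.00044 0 0 -0.0222" --pt "0 -0.0002 -0.00044 0 0 -0.0222" --pt "-0.0001 -0.0002 -0.00044 0 0 -0.0222"

```text
clock: 14.2
tool_pos: [0.5208, 0.3244, 0.1214]
orientation: [-180.0, 0.0, -31.0]
force: [0.0, 1.0, 1.4]
opening: 0.0433
gripper_force: 30.0
```

```bash
python3 s.py
```

```text
14.2 [0.5208 0.3244 0.1214] [-179.9677    0.0074  -31.0151] [0.0305 0.9978 1.4051] [ 0.5868 -0.195   0.3608] 0.043267264870058934 29.997685253620148 8.86856642570962
```

Request:
play_rows --pt "-0.0001 -0.0001 -0.00044 0 0 -0.0222" --pt "-0.0001 -0.0001 -0.00044 0 0 -0.0222"

```text
clock: 14.4
tool_pos: [0.5206, 0.3242, 0.1207]
orientation: [-180.0, 0.0, -39.0]
force: [1.1, 1.2, 1.0]
opening: 0.0433
gripper_force: 30.0
```

```bash
python3 s.py
```

```text
14.4 [0.5206 0.3242 0.1207] [-179.9789    0.0076  -39.0009] [1.0636 1.233  0.9602] [ 0.4026 -0.1611  0.393 ] 0.04331636623444378 29.997628033161163 0.8763691037670663
```

Request:
play_rows --pt "-0.0001 -0.0001 -0.00044 0 0 -0.0222" --pt "-0.0001 -0.0001 -0.00044 0 0 -0.0222"

```text
clock: 14.6
tool_pos: [0.5205, 0.324, 0.12]
orientation: [-180.0, 0.0, -47.0]
force: [0.5, 1.4, 0.9]
opening: 0.0438
gripper_force: 30.0
```

```bash
python3 s.py
```

```text
14.6 [0.5205 0.324  0.12  ] [-179.9819    0.0087  -46.9913] [0.5156 1.3751 0.8939] [ 0.4336 -0.1469  0.3956] 0.04378085270242361 29.997595846652985 -7.114879667571643
```

Request:
play_rows --pt "-0.0001 -0.0001 -0.00044 0 0 -0.0222" --pt "-0.0001 -0.0001 -0.00044 0 0 -0.0222"

```text
clock: 14.8
tool_pos: [0.5203, 0.3238, 0.1193]
orientation: [-180.0, 0.0, -55.0]
force: [1.0, -0.0, 1.9]
opening: 0.0437
gripper_force: 30.0
```

```bash
python3 s.py
```

```text
14.8 [0.5203 0.3238 0.1193] [-179.9903    0.0071  -54.9774] [ 0.9559 -0.0246  1.8711] [ 0.4229 -0.1162  0.4159] 0.04369012183551136 29.997645020484924 -15.10617041054297
```

Request:
play_rows --pt "-0.0001 -0.0001 -0.00044 0 0 -0.0222"

```text
clock: 14.9
tool_pos: [0.5202, 0.3237, 0.1189]
orientation: [-180.0, 0.0, -59.0]
force: [-0.2, 0.6, 0.7]
opening: 0.0433
gripper_force: 30.0
```

```bash
python3 s.py
```

```text
14.9 [0.5202 0.3237 0.1189] [-179.995     0.0083  -58.9694] [-0.2262  0.587   0.7034] [0.4117 0.024  0.4357] 0.04334052286051738 29.997616410255432 -19.099134342346243
```

Request:
play_rows --pt "-0.0001 -0.0001 -0.00044 0 0 -0.0222"

```text
clock: 15.0
tool_pos: [0.5201, 0.3236, 0.1186]
orientation: [-180.0, 0.0, -63.0]
force: [0.6, 0.9, 1.5]
opening: 0.0435
gripper_force: 30.0
```

```bash
python3 s.py
```

```text
15.0 [0.5201 0.3236 0.1186] [-179.9979    0.0087  -62.9643] [0.6136 0.9307 1.4862] [0.3969 0.0687 0.4943] 0.04347464155242205 29.997688829898834 -23.096027697330474
```

Request:
play_rows --pt "-0.0001 -0.0001 -0.00044 0 0 -0.0222"

```text
clock: 15.1
tool_pos: [0.5199, 0.3236, 0.1182]
orientation: [180.0, 0.0, -67.0]
force: [0.3, 1.3, 1.9]
opening: 0.0436
gripper_force: 30.0
```

```bash
python3 s.py
```

```text
15.1 [0.5199 0.3236 0.1182] [179.9987   0.0106 -66.9561] [0.3128 1.3425 1.9168] [0.4763 0.181  0.499 ] 0.043566448182355895 29.997698664665222 -27.092267640967105
```

Request:
play_rows --pt "-0.0001 -0.0001 -0.00033 0 0 -0.0167"

```text
clock: 15.2
tool_pos: [0.5198, 0.3236, 0.118]
orientation: [-180.0, 0.0, -70.0]
force: [-0.6, 1.3, 2.9]
opening: 0.0435
gripper_force: 30.0
```

```bash
python3 s.py
```

```text
15.2 [0.5198 0.3236 0.118 ] [-179.999     0.0172  -69.9574] [-0.6252  1.2645  2.8659] [0.6088 0.1878 0.5327] 0.04349521495740433 29.998917281627655 -30.093185245947563
```

Request:
play_rows --pt "0 0 0 0 0 0" --pt "0 0 0 0 0 0" --pt "0 0 0 0 0 0" --pt "0 0 0 0 0 0" --pt "0 0 0 0 0 0" --pt "0 0 0 0 0 0" --pt "0 0 0 0 0 0" --pt "0 0 0 0 0 0" --gripper 1

```text
clock: 16.0
tool_pos: [0.5201, 0.3232, 0.1178]
orientation: [180.0, -0.0, -69.9]
force: [-0.2, 0.1, 0.0]
opening: 0.0873
gripper_force: 0.0
```

Request:
play_rows --pt "0 0 0.02 0 0 0" --pt "0 0 0.03 0 0 0" --pt "0 0 0.03 0 0 0" --pt "0 0 0.03 0 0 0" --pt "0 0 0.03 0 0 0" --pt "0 0 0 0 0 0" --pt "0 0 0 0 0 0"

```text
clock: 16.7
tool_pos: [0.5201, 0.3233, 0.2303]
orientation: [-179.9, 0.0, -69.9]
force: [-0.4, 1.1, -1.0]
opening: 0.0873
gripper_force: 0.0
```

```bash
python3 - <<'E'
from h import *
import s
w,d=snapshot("wrist");c=camera_model("wrist");np.savez("pics/w7.npz",d=d,c=c)
cv2.imwrite("pics/c7.png",w)
P=np.array([pt(c,d,u,v) for u in range(200,320) for v in range(140,270)])
k=P[(P[:,2]>.115)&(P[:,2]<.155)];print(len(k),k.mean(0),np.percentile(k[:,2],[50,95]) if len(k) else 0)
E
```

```text
16.7 [0.5201 0.3233 0.2303] [-179.945     0.0499  -69.8673] [-0.3854  1.1493 -1.0087] [0.005  0.1545 0.0642] 0.08725603560575776 0.0 -29.97083711963806
2253 [0.5187 0.3231 0.1287] [0.1297 0.1307]
```

View pics/c7.png

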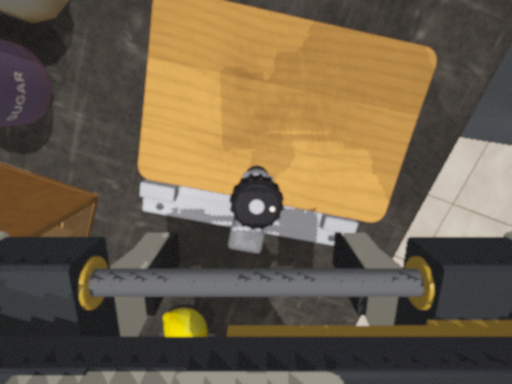

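The picture shows the board still flush along both blocks (about (160,185) and (340,220)). The knob at (257,200) has sunk 15.7 mm, which matches the 179° of turning, and the gripper is clear.

```bash
python3 -c "
from plant import *
print(close_job())"
```

```text
the job is handed in; nothing more can be done
None
```

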